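Push the mixing tile along the ledge until it overhangs

TASK

With the fingertips, push the white mixing tile back against the rail of the wooden ledge and along it until about a third of its length sticks out past the end of the ledge on the bowl's side, so that the restorer can take it there by its edge. Only push it, never lift or tip it: it must be left lying flat on the ledge with its long side squarely against the rail. Leave the bowl, the tape dispenser and the two small jars where they stand.

Things in the scene. Friction and masses are not known exactly. Their poses are not given: they have to be found in the camera images.
- ledge: Low wooden bench ledge, fixed: a board 220 mm deep (its x) and 430 mm long (its y), open at both ends. Origin: centre of its underside on the table; top face at z = 70 mm, ends at y = -215 and +215 mm. x points away from the robot, y to its left; yaw up to 0.2 rad. A rail stands 12 mm above the board along the whole far edge, its near face at x = +98 mm.
- tile: White glazed flat tile, 100 mm (its x) by 150 mm (its y), 7 mm thick, about 0.24 kg, lying loose on the ledge. Origin: centre of its underside. It starts near mid-ledge, off the rail, turned up to 0.2 rad. Long side against the rail: origin at x = +48 mm in the ledge's frame; a third of its length out past an end: y = +190 or -190 mm there.
- bowl: White ceramic bowl under repair, 196 mm wide, 85 mm high, loose, on a 4 mm thick cork mat on the table beyond one end of the ledge (left or right, it changes). Origin: centre of its foot. Its rim stays at least 35 mm clear of the tile's final place.
- dispenser: Black desk tape dispenser with a tape roll, 155 by 64 mm, 92 mm high, 0.9 kg, loose on the table beyond the other end of the ledge. Origin: centre of its underside.
- jar_glass: Small glass jar with white cap, 42 mm wide, 36 mm high, loose, standing on the ledge near its left end, close to the front edge (the edge facing the robot). Origin: centre of its underside.
- jar_white: Small white jar with steel cap, 46 mm wide, 30 mm high, loose, standing on the ledge near its right end, close to the front edge. Origin: centre of its underside.
Not all that is in view belongs to the job. There is more than one size of the tile; the job needs the largest.

How it is judged:
At the end, for the whole second after the job is handed in: The tile lies flat and at rest on the ledge, its long side within 6 mm of the rail and within 0.08 rad of parallel to it, with 35 to 65 mm of its 150 mm length out past the ledge's end on the bowl's side (((y of bowl in the frame of ledge above 0.1 m and y of tile in the frame of ledge between 0.175 and 0.205 m) or (y of bowl in the frame of ledge below -0.1 m and y of tile in the frame of ledge between -0.205 and -0.175 m)) and x of tile in the frame of ledge between 0.042 and 0.054 m and angle between the y axis of tile and the y axis of ledge, either way round below 0.08 rad and z of tile in the frame of ledge between 0.067 and 0.073 m and angle between tile's own z axis and vertical below 0.05 rad and linear speed of tile below 0.01 m/s); the robot touches nothing.
It fails at once if the tile is lifted more than 12 mm off the ledge or tipped by more than 0.2 rad (z of tile in the frame of ledge above 0.082 m or angle between tile's own z axis and vertical above 0.2 rad).
It fails at once if the tile falls off the ledge (z of tile in the frame of ledge below 0.055 m).
It fails at once if the bowl is shifted more than 15 mm or tipped over (distance of bowl from where it was at the start of the episode above 0.015 m or angle between bowl's own z axis and vertical above 0.3 rad).
It fails at once if the tape dispenser is shifted more than 15 mm or tipped over (distance of dispenser from where it was at the start of the episode above 0.015 m or angle between dispenser's own z axis and vertical above 0.3 rad).
It fails at once if a small jar is shifted more than 15 mm or tipped over (distance of any of jar_glass, jar_white from where it was at the start of the episode above 0.015 m or angle between any of jar_glass, jar_white's own z axis and vertical above 0.3 rad).
It also fails if it takes over 58 s, if anything falls off the work surface, if the arm or the gripper's body presses on something with over 40 N, if the wrist force passes 120 N, or if a joint passes its speed limit or range.

ROBOT

A 6-joint arm with a two-finger parallel gripper is mounted at the origin on the work surface. World frame = base frame: x ahead of the robot, y to its left, z up, the work surface at z = 0. Lengths are in m, angles in rad, forces in N, time in s.
With the tool pointing down it reaches from about 0.275 to 0.85 m from the base axis. Payload 19 kg.
Tool frame: the origin (TCP) lies at the very end of the fingers, on their centre line; the grasp point (between the pads) lies 19 mm behind it; z points along the fingers, y is the direction in which the jaws open and shut (so a half turn about z gives the same grasp; the last joint's range is limited). The gripper opens to 85 mm and grips with 20 to 120 N. Pads are 22 mm wide; open, the fingers measure 114 mm over their backs; the gripper's body (76 mm by 85 mm) begins 54 mm behind the grasp point. The pads swing forward as they close: fully open they stand 13 mm farther back than shut.
Start: joints at [-1.344, 0.15, 1.437, -0, 1.554, -0.134], TCP at [0.203, -0.538, 0.231] pointing down, gripper open.
Joint ranges: [-2.8, 2.8], [-0.68, 2.1], [0.12, 2.68], [-1.39, 4.53], [0.16, 2.79], [-2.81, 2.81]. Speed limits (rad/s): [1.89, 1.89, 2.22, 3.01, 3.01, 3.01].

INTERFACE

Orientations are given as a unit quaternion [x, y, z, w].
In Python, from workcell import env gives the robot as it stands.
- The arm moves only by the tool drive_tool, never from a script. Its argument "rows" is a list of rows, each a list of 3 entries, a list of its own where there are three numbers: the shift along the tool's x, y, z in m, then the turn about the tool's z in degrees, then the opening, from 0 (shut) to 1 (fully open). In form: [[[x, y, z], yaw, jaw], ...]. A call has 1 to 10 rows; each row shifts and turns the pose as measured when the row begins, along the tool's axes as they then stand; what a row does not reach is not made up. A row lasts 1/10 s, in which the tool goes at most 50 mm and 8.59 degrees, less where a joint would pass 70% of its speed; a pose out of reach is approached as far as the arm can. A call with a gripper value outside its range is refused whole. The fingers move at their own pace and stop on an object; "grip_force" is the grip in N (left out, the last holds). Time passes only in rows, so rows that do not move let the fingers close. It gives the time, the measured TCP pose, the force and the opening at its end, in the units of the state.
- env.sense(): the state, without advancing time (a new reading comes with each control period).
- env.camera(name): name is "scene" or "top"; returns a dict with "img" (384x512x3 uint8, red, green, blue), "camera_matrix" (3x3 intrinsics, pixels), "R" (3x3) and "t" (3): a world point X has camera coordinates R X + t. Camera axes: x right, y down, z forward; pixel columns grow to the right and rows downward; lengths in m; the calibration is good to about 2 mm. A picture is of the moment at which its call begins. There is no depth.
- env.job_done(): hands the job in, once; it reports no verdict.
The state is a dict: "clock": time; "joints": joint angles; "qd": joint speeds; "effort": joint torques, N m; "position": TCP position; "tcp_rot": TCP orientation; "force": force on the tool from outside, world axes, zero at the start; "ft_torque": the same for the moment, N m; "grip_width": finger opening in m.
Only numpy, scipy, OpenCV 4.12 (cv2) and the standard library are available. Lean on these libraries where they do the work, as an engineer would, in place of code of your own. Each camera call takes 0.05 s, during which the arm holds its last target.

## Working session

There is one attempt and no reset: what is moved stays moved. The work goes in short steps, Python scripts to look and compute and a tool call to move; the robot and the scene stay as the last step left them, time stands still between calls to the robot, and variables do not carry over. Pictures are saved under pics/ and viewed, and the job is handed in when it is done.

Besides the shell and the picture viewer there is one more tool, called after "Call:" as name(argument=value, ...), one argument or row to a line, values as JSON. drive_tool: Moves the arm, as the interface text tells. Its arguments: {"type":"object","properties":{"rows":{"type":"array","items":{"type":"array"}},"grip_force":{"type":"number"}},"required":["rows"]}

```bash
mkdir -p pics; ls; python3 - <<'E'
from workcell import env
import cv2, numpy as np
for n in("scene","top"):
    c=env.camera(n); cv2.imwrite(f"pics/{n}0.png",c["img"][:,:,::-1]); np.savez(f"{n}0.npz",**c)
    print(n,c["camera_matrix"].round(1).tolist(),c["R"].round(3).tolist(),c["t"].round(3).tolist())
print(env.sense())
E
```

```text
pics
scene [[467.0, 0.0, 259.5], [0.0, 467.0, 187.9], [0.0, 0.0, 1.0]] [[0.576, 0.817, 0.016], [0.541, -0.367, -0.756], [-0.612, 0.445, -0.654]] [-0.281, -0.178, 1.727]
top [[470.3, 0.0, 250.2], [0.0, 470.3, 187.9], [0.0, 0.0, 1.0]] [[0.026, -1.0, 0.007], [-0.994, -0.026, -0.102], [0.102, -0.004, -0.995]] [0.001, 0.48, 1.564]
{'clock': 0.1, 'joints': array([-1.34399476e+00,  1.50938960e-01,  1.43791990e+00, -1.35246914e-05,
        1.55378987e+00, -1.33979272e-01]), 'qd': array([ 0.00121704, -0.00182441, -0.00276539,  0.00032865, -0.00094344,
        0.00125125]), 'effort': array([ 1.91546482e-03, -7.14379191e+01, -5.71794820e+01, -2.63365591e-04,
        7.21089848e-03,  7.69148414e-05]), 'position': array([ 0.20291999, -0.53778583,  0.23075757]), 'tcp_rot': array([ 9.83773562e-01,  1.79413765e-01, -3.12521268e-05, -5.27156748e-04]), 'force': array([ 0.68469381, -0.67619117, -0.07712368]), 'ft_torque': array([ 0.04517099,  0.0005089 , -0.06133746]), 'grip_width': 0.08556563996293468}
```

View pics/top0.png

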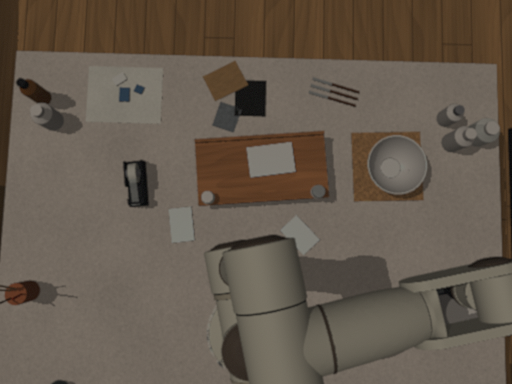

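View pics/scene0.png

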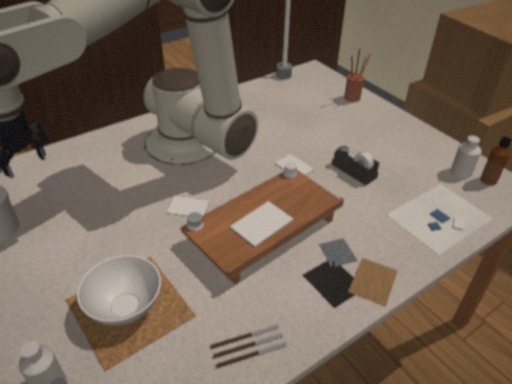

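The top view shows the ledge at (262,168), with the bowl at (398,165) on its right (-y) side and the dispenser at (136,183) on the left. The jars are at (208,198) and (317,191). Things that could be taken for the tile:
- white piece on the ledge (271,160)
- white pieces on the table (181,225) and (299,236)
- white sheet (125,95)

The one lying on the ledge fits the description. I'll crop in on it and measure.

```bash
cat > h.py <<'E'
import cv2, numpy as np
def ray(c,px,z):
    K,R,t=c["camera_matrix"],c["R"],c["t"]
    d=R.T@np.linalg.inv(K)@np.array([px[0],px[1],1.]); o=-R.T@t
    return o+d*(z-o[2])/d[2]
def proj(c,X):
    p=c["camera_matrix"]@(c["R"]@np.asarray(X,float)+c["t"]); return p[:2]/p[2]
def comps(mask,amin=150):
    cs,_=cv2.findContours(mask.astype(np.uint8),cv2.RETR_EXTERNAL,cv2.CHAIN_APPROX_NONE)
    return [k for k in cs if cv2.contourArea(k)>amin]
def rect(c,k,z):
    P=np.array([ray(c,p[0],z)[:2] for p in k])
    (m,s,a)=cv2.minAreaRect((P*1000).astype(np.float32)); return m,s,a
def tile(c,z=.077):
    hsv=cv2.cvtColor(c["img"],cv2.COLOR_RGB2HSV)
    return (hsv[...,1]<60)&(hsv[...,2]>100)
E
python3 - <<'E'
from h import *
for n in("top","scene"):
    c=dict(np.load(n+"0.npz")); img=c["img"]; hsv=cv2.cvtColor(img,cv2.COLOR_RGB2HSV)
    w=(hsv[...,1]>110)&(hsv[...,2]>60)&((hsv[...,0]<16))
    for k in comps(w,1500):
        x,y,ww,hh=cv2.boundingRect(k)
        print(n,"brown",(x,y,ww,hh),cv2.contourArea(k),rect(c,k,.07))
    x0,y0=(185,120) if n=="top" else (170,150)
    cr=img[y0:y0+100,x0:x0+190 if n=="scene" else x0+160]
    if n=="scene": cr=img[150:290,170:360]
    cv2.imwrite(f"pics/crop_{n}.png",cv2.resize(cr,None,fx=4,fy=4,interpolation=cv2.INTER_CUBIC)[:,:,::-1])
    if n=="top":
      for u,v in((271,160),(181,225),(299,236),(262,190),(290,185)): print(u,v,hsv[v,u])
E
```

```text
top brown (352, 132, 71, 69) 1594.5 ((560.6695556640625, -435.40460205078125), (224.42288208007812, 225.2709503173828), 2.566155195236206)
top brown (195, 131, 133, 74) 7944.0 ((543.0736083984375, -21.4952392578125), (220.437744140625, 427.5272216796875), 5.290709018707275)
top brown (7, 0, 505, 187) 28627.0 ((807.2449340820312, -17.33050537109375), (642.6920776367188, 1710.934326171875), 1.2818467617034912)
271 160 [ 22  22 127]
181 225 [ 30  16 127]
299 236 [ 26  16 127]
262 190 [ 12 148  93]
290 185 [ 12 151  93]
scene brown (67, 273, 127, 97) 3683.5 ((623.588134765625, -469.2912902832031), (217.8861846923828, 220.4198455810547), 2.206815719604492)
scene brown (298, 232, 214, 152) 16016.5 ((1114.361083984375, 119.37994384765625), (254.4206085205078, 757.9110107421875), 0.022799789905548096)
scene brown (182, 172, 161, 111) 7936.5 ((559.6746826171875, -23.862442016601562), (242.85939025878906, 437.6307678222656), 5.57175874710083)
scene brown (405, 0, 107, 185) 11099.0 ((229.65518188476562, 1332.30712890625), (385.3680419921875, 1830.52294921875), 32.512393951416016)
```

View pics/crop_top.png

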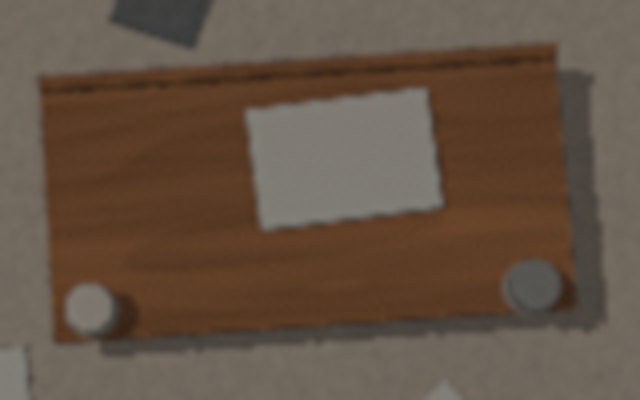

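View pics/crop_scene.png

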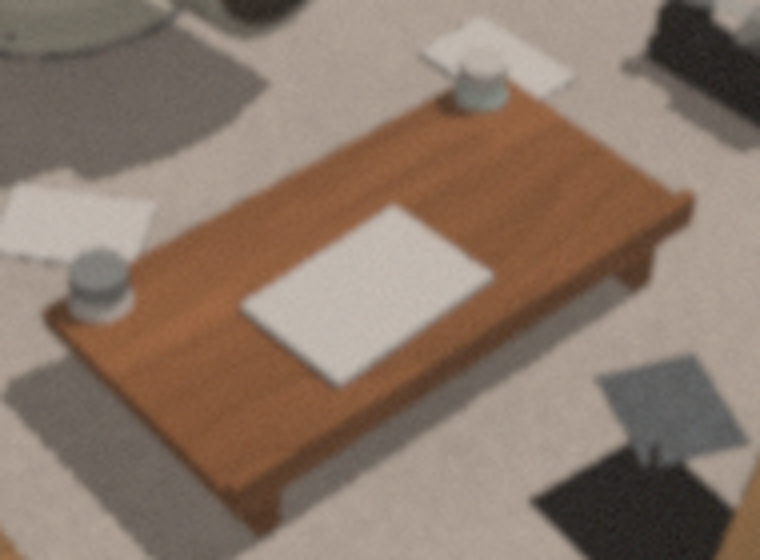

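```bash
cat >> h.py <<'E'
def fit_tile(c,seed):
    img=c["img"]; hsv=cv2.cvtColor(img,cv2.COLOR_RGB2HSV)
    m=((hsv[...,1]<75)&(hsv[...,2]>85)).astype(np.uint8)
    for k in comps(m,50):
        if cv2.pointPolygonTest(k,seed,False)>=0:
            return rect(c,k,.077),cv2.contourArea(k),cv2.boundingRect(k)
E
python3 - <<'E'
from h import *
for n,seed in(("top",(271,160)),("scene",(262,223))):
    c=dict(np.load(n+"0.npz")); print(n,fit_tile(c,seed))
    if n=="top":
        o=lambda u,v:(185+(u+.5)/4-.5,120+(v+.5)/4-.5)
        for nm,p,z in(("farL",(40,77),.082),("farR",(555,45),.082),("nearL",(56,343),.07),("nearR",(574,308),.07),("glass",(91,308),.106),("white",(533,286),.100)):
            print(nm,ray(c,o(*p),z).round(4))
    else:
        o=lambda u,v:(170+(u+.5)/4-.5,150+(v+.5)/4-.5)
        for nm,p,z in(("farL",(692,197),.082),("farR",(232,487),.082),("nearR",(45,315),.07),("glass",(483,60),.106),("white",(98,268),.1)):
            print(nm,ray(c,o(*p),z).round(4))
    K=c["camera_matrix"]
E
```

```text
top (((381.6636962890625, 1.326904296875), (1076.717041015625, 1619.2308349609375), 0.10328333079814911), 134484.0, (0, 51, 502, 333))
farL [0.6313 0.2003 0.082 ]
farR [ 0.6697 -0.2231  0.082 ]
nearL [0.4136 0.1803 0.07  ]
nearR [ 0.4534 -0.2428  0.07  ]
glass [0.4401 0.1496 0.106 ]
white [ 0.4677 -0.2045  0.1   ]
scene (((45.47509765625, 151.72021484375), (1545.458984375, 2012.7642822265625), 78.69607543945312), 124862.5, (0, 0, 512, 384))
farL [0.6333 0.1937 0.082 ]
farR [ 0.6707 -0.2284  0.082 ]
nearR [ 0.4624 -0.2494  0.07  ]
glass [0.4419 0.147  0.106 ]
white [ 0.4706 -0.2099  0.1   ]
```

```bash
cat >> h.py <<'E'
LC=np.array([.5425,-.0225]); YAW=.092
RM=np.array([[np.cos(YAW),-np.sin(YAW)],[np.sin(YAW),np.cos(YAW)]])
def l2w(p): return LC+RM@np.asarray(p,float)
def w2l(p): return RM.T@(np.asarray(p)[:2]-LC)
def ftile(c,ylo=-.30,yhi=.15,xlo=-.055,xhi=.112):
    img=c["img"]; hsv=cv2.cvtColor(img,cv2.COLOR_RGB2HSV)
    roi=np.zeros(img.shape[:2],np.uint8)
    poly=np.array([proj(c,[*l2w(p),.077]) for p in((xlo,ylo),(xhi,ylo),(xhi,yhi),(xlo,yhi))])
    cv2.fillConvexPoly(roi,poly.round().astype(np.int32),1)
    m=((hsv[...,1]<75)&(hsv[...,2]>85)).astype(np.uint8)*roi
    out=[]
    for k in comps(m,100):
        P=(np.array([w2l(ray(c,p[0],.077)) for p in k])*1000).astype(np.float32)
        out.append((cv2.minAreaRect(P),cv2.contourArea(k)))
    return out
E
python3 - <<'E'
from h import *
for n in("top","scene"):
    c=dict(np.load(n+"0.npz")); print(n,ftile(c,-.205,.2))
print(w2l((.441,.148)),w2l((.469,-.207)))
E
```

```text
top [(((25.88174057006836, -30.816246032714844), (102.28461456298828, 152.40623474121094), 3.4295051097869873), 1353.0)]
scene [(((28.374101638793945, -36.687744140625), (105.99381256103516, 155.9942169189453), 3.452967882156372), 1442.5)]
[-0.08540687  0.17910379] [-0.09013923 -0.17696728]
```

Both views agree on a 102x152 mm tile at ledge-frame (26..28, -31..-37) mm, turned 3.4°. That size makes it the largest, so it's the right piece. The bowl's side is -y, so the target is (48, -190). I'll turn the tool to line up with the ledge and shut the jaws up high.

Call:
drive_tool(
  rows=[
    [[0,0,0],7.7,0],
    [[0,0,0],7.7,0],
    [[0,0,0],0,0],
    [[0,0,0],0,0],
    [[0,0,0],0,0],
    [[0,0,0],0,0],
  ],
  grip_force=40,
)

```text
clock: 0.7
position: [0.2028, -0.5372, 0.2292]
tcp_rot: [0.999, 0.047, -0.0, -0.002]
force: [-0.2, -0.6, 0.4]
grip_width: 0.0001
```

```bash
cat > st.py <<'E'
import sys
from h import *
from workcell import env
from scipy.spatial.transform import Rotation as Ro
def st(target=None,z=None):
    s=env.sense(); R=Ro.from_quat(s["tcp_rot"]).as_matrix(); p=s["position"]
    yaw=np.arctan2(R[1,0],R[0,0])-YAW
    print("t",round(s["clock"],2),"ledge mm",(w2l(p)*1000).round(1),"z",round(p[2]*1000,1),"yaw-ledge deg",np.degrees(yaw).round(2),"F ledge",(RM.T@s["force"][:2]).round(1),s["force"][2].round(1),"w",round(s["grip_width"],4),"tilt",R[2,2].round(5))
    if target is not None:
        X=np.append(l2w(np.array(target)/1000),z/1000)
        print("tool delta mm",(R.T@(X-p)*1000).round(1))
if __name__=="__main__":
    a=[float(v) for v in sys.argv[1:]]
    st(a[:2],a[2]) if a else st()
E
python3 st.py -62 -34 150
```

```text
t 0.7 ledge mm [-385.6 -481.3] z 229.2 yaw-ledge deg 0.07 F ledge [-0.3 -0.6] 0.4 w 0.0001 tilt -0.99999
tool delta mm [ 324.2 -446.6   80.8]
```

Call:
drive_tool(
  rows=[
    [[0.027,-0.038,0],0,0],
    [[0.027,-0.038,0],0,0],
    [[0.027,-0.038,0],0,0],
    [[0.027,-0.038,0],0,0],
    [[0.027,-0.038,0],0,0],
    [[0.027,-0.038,0],0,0],
    [[0.027,-0.038,0],0,0],
    [[0.027,-0.038,0],0,0],
    [[0.027,-0.038,0],0,0],
    [[0.027,-0.038,0],0,0],
  ],
)

```text
clock: 1.7
position: [0.4378, -0.121, 0.2303]
tcp_rot: [0.999, 0.051, 0.001, -0.001]
force: [1.6, -0.5, 0.2]
grip_width: -0.0004
```

```bash
python3 st.py -62 -34 120
```

```text
t 1.7 ledge mm [-113.3  -88.4] z 230.3 yaw-ledge deg 0.55 F ledge [ 1.5 -0.7] 0.2 w -0.0004 tilt -0.99999
tool delta mm [ 51.6 -53.6 110.6]
```

Call:
drive_tool(
  rows=[
    [[0.026,-0.027,0.01],0.6,0],
    [[0.025,-0.026,0.02],0,0],
    [[0,0,0.03],0,0],
    [[0,0,0.03],0,0],
    [[0,0,0.01],0,0],
    [[0,0,0],0,0],
  ],
)

```text
clock: 2.3
position: [0.4879, -0.054, 0.1294]
tcp_rot: [0.999, 0.054, 0.003, -0.001]
force: [0.1, 0.6, 0.1]
grip_width: 0.0002
```

```bash
python3 - <<'E'
from st import *
c=env.camera("top"); cv2.imwrite("pics/top1.png",cv2.resize(c["img"][110:240,170:360],None,fx=4,fy=4)[:,:,::-1])
c=env.camera("scene"); cv2.imwrite("pics/scene1.png",cv2.resize(c["img"][110:290,170:360],None,fx=3,fy=3)[:,:,::-1])
st((-62,-34),73)
E
```

```text
t 2.4 ledge mm [-56.7 -26.8] z 130.9 yaw-ledge deg 0.9 F ledge [-0.1 -0.7] 0.2 w -0.0001 tilt -0.99997
tool delta mm [-5.9  7.2 57.9]
```

View pics/scene1.png

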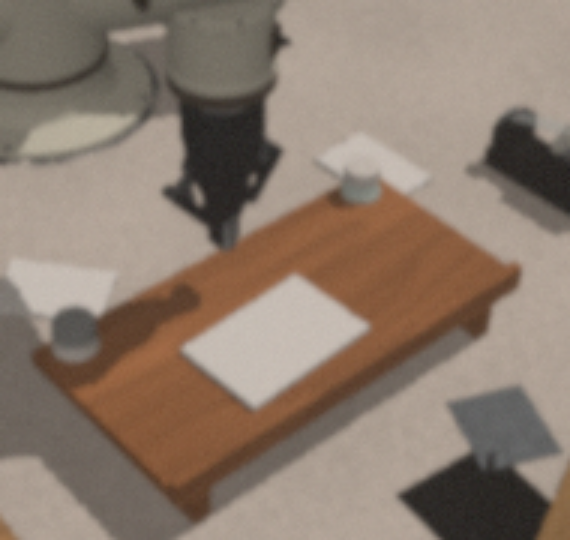

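The fingertip hovers in front of the tile's front edge, seen at (225,245) in the crop, and clear of both jars. Descending now.

Call:
drive_tool(
  rows=[
    [[-0.006,0.007,0.02],0.9,0],
    [[0,0,0.02],0,0],
    [[0,0,0.01],0,0],
    [[0,0,0.004],0,0],
    [[0,0,0],0,0],
  ],
)

```text
clock: 2.9
position: [0.4872, -0.0646, 0.0827]
tcp_rot: [0.999, 0.045, 0.009, 0.001]
force: [-1.0, 0.4, 0.6]
grip_width: 0.0004
```

```bash
python3 st.py -40 -34 73.5
```

```text
t 2.9 ledge mm [-59.  -36.8] z 82.7 yaw-ledge deg -0.1 F ledge [-1.   0.5] 0.6 w 0.0004 tilt -0.99983
tool delta mm [18.8 -2.9  9.5]
```

Call:
drive_tool(
  rows=[
    [[0.002,-0.001,0.004],0,0],
    [[0.002,-0.001,0.004],0,0],
    [[0.002,0,0.001],0,0],
    [[0,0,0],0,0],
  ],
)

```text
clock: 3.3
position: [0.4949, -0.0621, 0.0755]
tcp_rot: [0.999, 0.045, 0.011, 0.002]
force: [-0.3, -0.2, 0.6]
grip_width: 0.0
```

```bash
python3 st.py -40 -34 73.5
```

```text
t 3.3 ledge mm [-51. -35.] z 75.5 yaw-ledge deg -0.08 F ledge [-0.4 -0.2] 0.6 w 0.0 tilt -0.99976
tool delta mm [10.9 -1.   2.2]
```

Call:
drive_tool(
  rows=[
    [[0,0,0.002],0,0],
    [[0,0,0.001],0,0],
    [[0,0,0],0,0],
  ],
)

```text
clock: 3.6
position: [0.4951, -0.062, 0.0724]
tcp_rot: [0.999, 0.045, 0.011, 0.002]
force: [0.4, 0.1, -0.5]
grip_width: 0.0001
```

```bash
python3 st.py -35 -34 73
```

```text
t 3.6 ledge mm [-50.8 -34.9] z 72.4 yaw-ledge deg -0.06 F ledge [0.4 0.1] -0.5 w 0.0001 tilt -0.99976
tool delta mm [15.8 -1.  -0.3]
```

Call:
drive_tool(
  rows=[
    [[0.004,0,0],0,0],
    [[0.004,0,0],0,0],
    [[0.004,0,0],0,0],
    [[0.004,0,0],0,0],
    [[0.004,0,0],0,0],
    [[0.004,0,0],0,0],
  ],
)

```text
clock: 4.2
position: [0.5207, -0.0597, 0.0729]
tcp_rot: [0.999, 0.045, 0.011, 0.002]
force: [-0.5, 0.2, 0.0]
grip_width: -0.0
```

```bash
python3 st.py -15 -34 73
```

```text
t 4.2 ledge mm [-25.1 -35. ] z 72.9 yaw-ledge deg -0.07 F ledge [-0.5  0.2] 0.0 w -0.0 tilt -0.99977
tool delta mm [10.1 -1.   0.2]
```

Call:
drive_tool(
  rows=[
    [[0.003,0,0],0,0],
    [[0.002,0,0],0,0],
    [[0.002,0,0],0,0],
    [[0,0,0],0,0],
  ],
)

```text
clock: 4.6
position: [0.5286, -0.0589, 0.0729]
tcp_rot: [0.999, 0.045, 0.01, 0.002]
force: [-0.4, -0.1, -0.5]
grip_width: -0.0002
```

```bash
cat > look.py <<'E'
import sys
from st import *
def look(tag):
    for n in("top","scene"):
        c=env.camera(n); print(n,[(np.round(r[0],1).tolist(),np.round(r[1],1).tolist(),round(r[2],1),a) for r,a in ftile(c,-.285,.15)])
        sl=(slice(100,240),slice(170,370)) if n=="top" else (slice(110,310),slice(130,360))
        cv2.imwrite(f"pics/{n}_{tag}.png",cv2.resize(c["img"][sl],None,fx=3,fy=3,interpolation=cv2.INTER_CUBIC)[:,:,::-1])
    st()
look(sys.argv[1])
E
python3 look.py a
```

```text
top [([8.6, -49.9], [193.1, 199.2], 71.6, 1896.5), ([29.8, -246.3], [166.7, 81.3], 0.6, 750.0)]
scene [([29.0, -256.5], [59.7, 169.3], 90.0, 1135.0), ([41.3, -37.6], [111.6, 156.6], 1.5, 1477.5)]
t 4.7 ledge mm [-17.3 -35. ] z 72.9 yaw-ledge deg -0.06 F ledge [-1.2 -0.1] -0.2 w 0.0001 tilt -0.99978
```

View pics/scene_a.png

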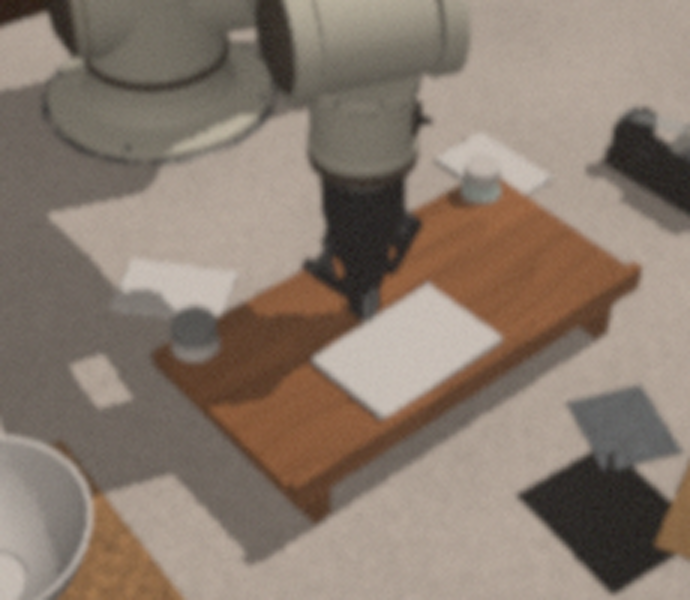

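The tile is moving and turning square, with the finger against its front edge at (368,308). I'll keep on until the rail stops it.

Call:
drive_tool(
  rows=[
    [[0.002,0,0],0,0],
    [[0.002,0,0],0,0],
    [[0.002,0,0],0,0],
  ],
)

```text
clock: 5.0
position: [0.5333, -0.0579, 0.0728]
tcp_rot: [0.999, 0.045, 0.009, 0.001]
force: [-12.1, 4.1, 5.6]
grip_width: -0.0001
```

```bash
python3 st.py
```

```text
t 5.0 ledge mm [-12.4 -34.4] z 72.8 yaw-ledge deg -0.06 F ledge [-11.7   5.2] 5.6 w -0.0001 tilt -0.99984
```

The force reached 12 N with the TCP at x=-12.4 mm, where I expected rail contact at -13. So the tile is against the rail. Next I back off, lift and go round to the left end.

Call:
drive_tool(
  rows=[
    [[-0.01,0,0],0,0],
    [[-0.01,0,0],0,0],
    [[0,0,-0.03],0,0],
    [[0,0,-0.02],0,0],
    [[0.01,-0.04,0],0,0],
    [[0.03,-0.04,0],0,0],
    [[0.03,-0.03,0],0,0],
    [[0,0,0],0,0],
  ],
)

```text
clock: 5.8
position: [0.5697, 0.0578, 0.1266]
tcp_rot: [0.999, 0.043, 0.011, 0.001]
force: [-0.2, -0.9, 0.1]
grip_width: 0.0005
```

```bash
python3 look.py b; python3 st.py 50 78 74
```

```text
top [([28.5, 21.7], [258.9, 169.8], 89.9, 1863.0), ([27.7, -246.3], [171.1, 81.3], 0.6, 726.0)]
scene [([29.1, -257.6], [169.3, 57.9], 0.2, 1134.5), ([47.5, -38.1], [101.2, 156.1], 0.4, 1404.5)]
t 5.9 ledge mm [32.5 75.1] z 126.3 yaw-ledge deg -0.4 F ledge [-0.1  0.5] -1.0 w -0.0001 tilt -0.99977
t 5.9 ledge mm [32.5 75.1] z 126.3 yaw-ledge deg -0.4 F ledge [-0.1  0.5] -1.0 w -0.0001 tilt -0.99977
tool delta mm [16.4 -3.3 52.7]
```

View pics/scene_b.png

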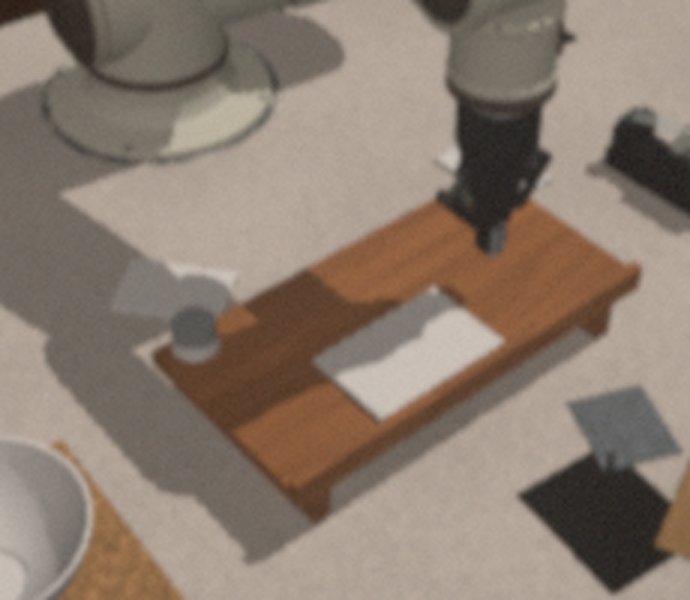

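The tile is square against the rail: 0.4°, x ≈ 47.5 mm. The finger is beyond its left end. Descending there.

Call:
drive_tool(
  rows=[
    [[0.01,-0.002,0.02],0,0],
    [[0.007,-0.001,0.02],0,0],
    [[0,0,0.008],0,0],
    [[0,0,0.002],0,0],
    [[0,0,0],0,0],
  ],
)

```text
clock: 6.4
position: [0.5831, 0.0548, 0.0769]
tcp_rot: [0.999, 0.041, 0.011, 0.002]
force: [0.5, -0.3, 0.2]
grip_width: -0.0
```

```bash
python3 st.py 51 60 73
```

```text
t 6.4 ledge mm [47.5 73.3] z 76.9 yaw-ledge deg -0.61 F ledge [ 0.4 -0.3] 0.2 w -0.0 tilt -0.99974
tool delta mm [ 3.5 13.2  4. ]
```

Call:
drive_tool(
  rows=[
    [[0.002,0,0.002],0,0],
    [[0.001,0,0.002],0,0],
    [[0,0,0],0,0],
  ],
)

```text
clock: 6.7
position: [0.5865, 0.0543, 0.0748]
tcp_rot: [0.999, 0.04, 0.012, 0.003]
force: [0.1, 0.3, -0.5]
grip_width: 0.0003
```

```bash
python3 st.py 50 -100 73
```

```text
t 6.7 ledge mm [50.9 72.4] z 74.8 yaw-ledge deg -0.65 F ledge [0.1 0.3] -0.5 w 0.0003 tilt -0.99968
tool delta mm [  1.  172.4   2.9]
```

Call:
drive_tool(
  rows=[
    [[0,0.002,0.002],-0.5,0],
    [[0,0.004,0],0,0],
    [[0,0.004,0],0,0],
    [[0,0.005,0],0,0],
    [[0,0.005,0],0,0],
    [[0,0.005,0],0,0],
    [[0,0.005,0],0,0],
    [[0,0.005,0],0,0],
  ],
)

```text
clock: 7.5
position: [0.5901, 0.0168, 0.0734]
tcp_rot: [0.999, 0.045, 0.013, 0.002]
force: [0.1, 0.5, -0.2]
grip_width: 0.0002
```

```bash
python3 st.py 50 -98 73
```

```text
t 7.5 ledge mm [51.  34.8] z 73.4 yaw-ledge deg -0.07 F ledge [0.2 0.5] -0.2 w 0.0002 tilt -0.99966
tool delta mm [ -0.9 132.8   1.2]
```

Call:
drive_tool(
  rows=[
    [[0,0.005,0.0005],0,0],
    [[0,0.005,0],0,0],
    [[0,0.005,0],0,0],
    [[0,0.005,0],0,0],
    [[0,0.005,0],0,0],
    [[0,0.005,0],0,0],
    [[0,0.005,0],0,0],
  ],
)

```text
clock: 8.2
position: [0.5935, -0.0211, 0.0731]
tcp_rot: [0.999, 0.045, 0.013, 0.002]
force: [-0.2, 0.3, -0.0]
grip_width: 0.0
```

```bash
python3 look.py c
```

```text
top [([28.4, -15.7], [284.8, 170.1], 89.7, 2147.5), ([59.8, -246.0], [106.8, 81.3], 0.6, 480.5)]
scene [([29.0, -256.5], [59.7, 169.3], 90.0, 1135.5), ([46.9, -86.2], [163.2, 102.5], 89.9, 1511.5)]
t 8.3 ledge mm [50.9 -3.6] z 73.1 yaw-ledge deg -0.11 F ledge [0.6 0.6] -0.2 w -0.0001 tilt -0.99966
```

View pics/scene_c.png

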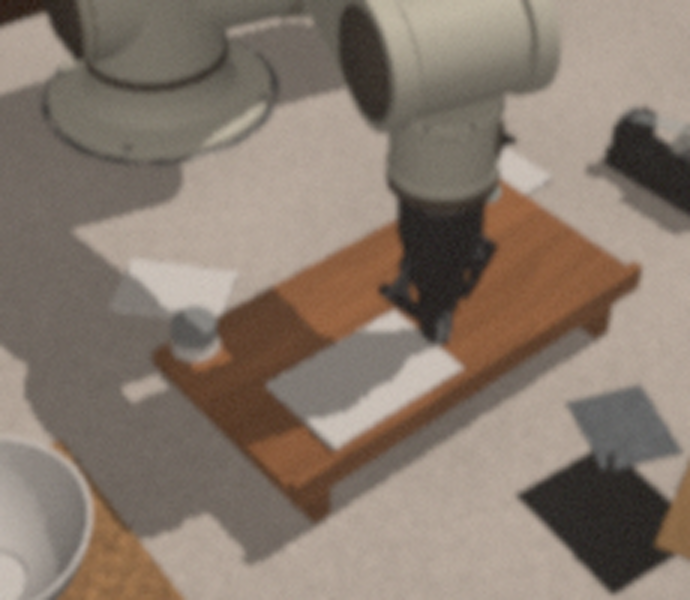

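The tile is sliding flush along the rail, with its rail-side corner at (335,447). Continuing.

Call:
drive_tool(
  rows=[
    [[0,0.005,0],0,0],
    [[0,0.005,0],0,0],
    [[0,0.005,0],0,0],
    [[0,0.005,0],0,0],
    [[0,0.005,0],0,0],
    [[0,0.005,0],0,0],
    [[0,0.005,0],0,0],
    [[0,0.005,0],0,0],
  ],
)

```text
clock: 9.1
position: [0.5973, -0.0641, 0.0732]
tcp_rot: [0.999, 0.045, 0.013, 0.002]
force: [0.3, 1.0, -0.8]
grip_width: 0.0004
```

```bash
python3 st.py 50 -98 73
```

```text
t 9.1 ledge mm [ 50.7 -46.5] z 73.2 yaw-ledge deg -0.07 F ledge [0.4 1. ] -0.8 w 0.0004 tilt -0.99967
tool delta mm [-0.6 51.5  0.5]
```

Call:
drive_tool(
  rows=[
    [[0,0.005,0],0,0],
    [[0,0.005,0],0,0],
    [[0,0.005,0],0,0],
    [[0,0.005,0],0,0],
    [[0,0.005,0],0,0],
    [[0,0.005,0],0,0],
    [[0,0.005,0],0,0],
    [[0,0,0],0,0],
  ],
)

```text
clock: 9.9
position: [0.6008, -0.1029, 0.0734]
tcp_rot: [0.999, 0.045, 0.013, 0.002]
force: [-0.6, 0.5, 1.0]
grip_width: 0.0002
```

```bash
python3 look.py d
```

```text
top [([12.5, -117.1], [33.8, 57.2], 4.5, 139.0), ([27.9, -121.0], [332.1, 170.2], 89.9, 2296.5)]
scene [([29.1, -187.4], [197.9, 169.3], 90.0, 2609.5)]
t 10.0 ledge mm [ 50.6 -84.9] z 73.4 yaw-ledge deg -0.1 F ledge [-0.4 -0.3] 0.9 w 0.0001 tilt -0.99967
```

View pics/scene_d.png

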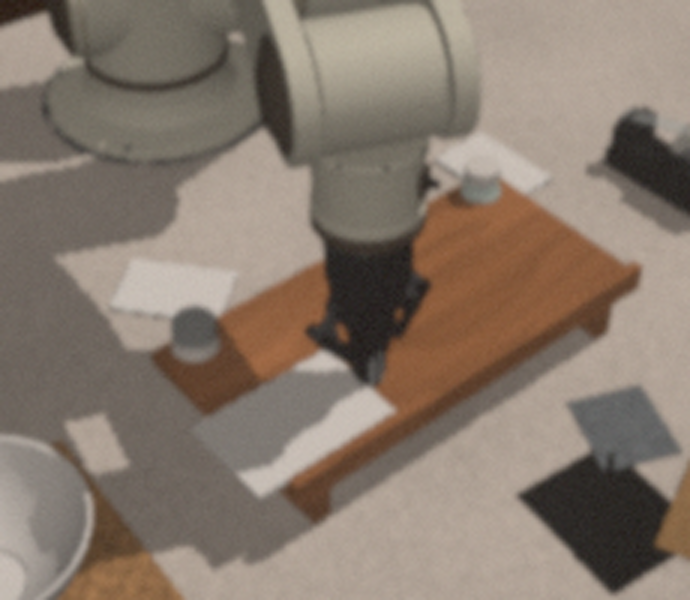

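View pics/top_d.png

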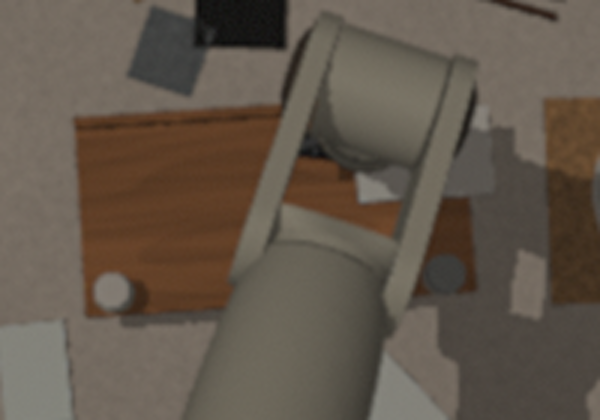

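The tile overhangs the right end, with leading corners at (193,428) and (260,497) and the trailing corner at (395,410). I'll measure these against the ledge's own end corner at (290,487).

```bash
python3 - <<'E'
from h import *
c=dict(np.load("scene0.npz"))
o=lambda u,v:(130+(u+.5)/3-.5,110+(v+.5)/3-.5)
for n,p,z in(("lead near",(193,429),.077),("lead far",(260,496),.077),("trail far",(395,410),.077),("rail end",(291,487),.082),("rail L end",(640,265),.082)): print(n,(w2l(ray(c,o(*p),z))*1000).round(1))
E
```

```text
lead near [   0.9 -244. ]
lead far [  96.6 -242.9]
trail far [ 95.8 -95.1]
rail end [ 108.8 -219.9]
rail L end [108.4 210.7]
```

The left and right rail ends give -219.9 and +210.7 (±215 nominal), so this view carries a y bias of about -4.6 mm. Measured against the ledge's end, the overhang is now about 24 mm, so about 25 mm more is needed.

Call:
drive_tool(
  rows=[
    [[0,0.005,0],0,0],
    [[0,0.005,0],0,0],
    [[0,0.005,0],0,0],
    [[0,0.005,0],0,0],
    [[0,0.002,0],0,0],
    [[0,0,0],0,0],
  ],
)

```text
clock: 10.6
position: [0.6028, -0.1258, 0.0735]
tcp_rot: [0.999, 0.045, 0.013, 0.002]
force: [0.6, 2.6, -0.7]
grip_width: 0.0002
```

```bash
python3 look.py e
```

```text
top [([12.9, -140.5], [59.4, 33.3], 86.3, 143.0), ([27.9, -130.3], [311.6, 170.2], 89.9, 2137.5)]
scene [([29.1, -197.2], [178.2, 169.3], 90.0, 2366.5)]
t 10.7 ledge mm [  50.6 -108.2] z 73.6 yaw-ledge deg -0.06 F ledge [-0.2 -0.5] 0.4 w -0.0001 tilt -0.99967
```

View pics/scene_e.png

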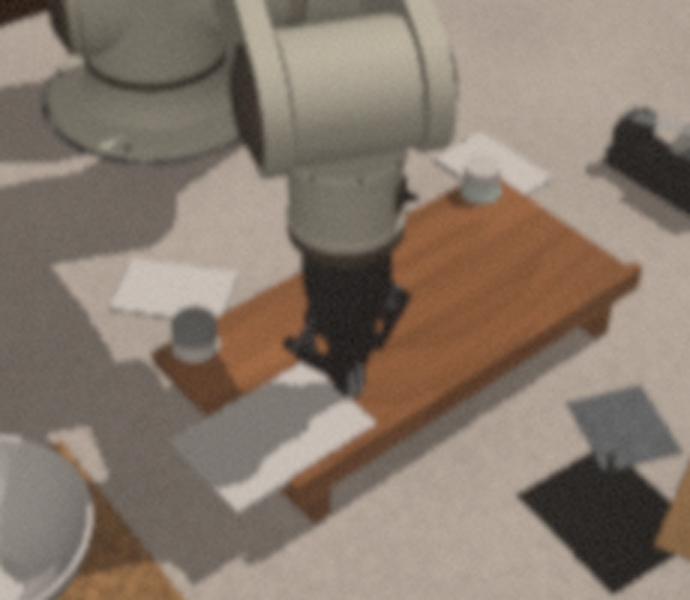

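Now I back off along the ledge, lift, and clear the view.

Call:
drive_tool(
  rows=[
    [[0,-0.01,0],0,0],
    [[0,-0.015,0],0,0],
    [[0,0,-0.03],0,0],
    [[0,-0.02,-0.04],0,0],
    [[0,-0.04,-0.02],0,0],
    [[0,-0.04,0],0,0],
    [[-0.03,-0.04,0],0,0],
    [[-0.03,-0.04,0],0,0],
    [[0,0,0],0,0],
  ],
)

```text
clock: 11.6
position: [0.5185, 0.087, 0.1642]
tcp_rot: [0.999, 0.046, 0.013, 0.001]
force: [0.7, -1.2, -0.5]
grip_width: 0.0
```

```bash
python3 look.py f
```

```text
top [([-32.7, -261.9], [49.6, 53.4], 2.6, 141.5), ([30.3, 94.2], [122.2, 169.5], 86.3, 1288.0), ([53.8, -198.7], [175.0, 118.0], 89.9, 1494.5)]
scene [([29.1, -201.0], [170.7, 169.3], 90.0, 2380.5)]
t 11.7 ledge mm [-11.5 108.2] z 164.3 yaw-ledge deg -0.05 F ledge [ 0.2 -1. ] 0.0 w 0.0002 tilt -0.99965
```

View pics/scene_f.png

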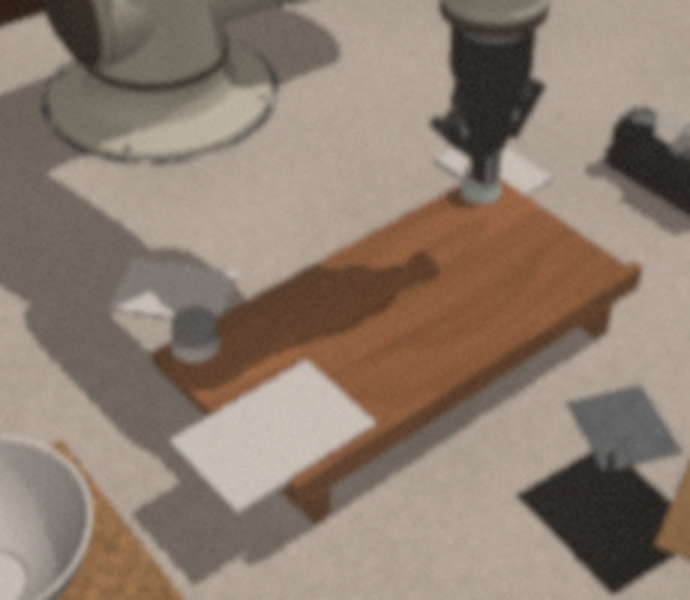

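View pics/top_f.png

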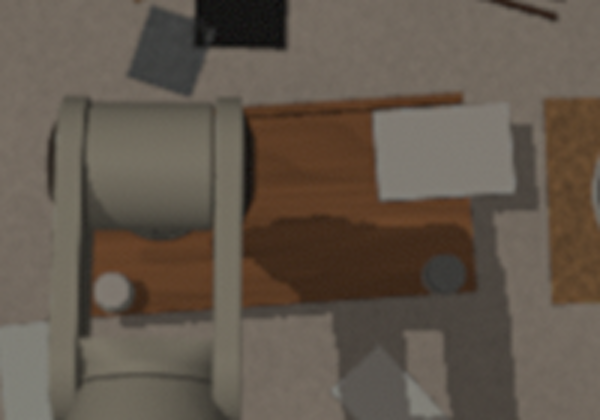

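The tile lies flush along the rail and overhanging, and the view is now clear. In the top crop its corners are at (374,112), (509,104), (515,192) and (379,201), and the ledge's end runs from (463,94) to (476,292). Measuring both views.

```bash
python3 - <<'E'
from h import *
def go(n,off,pts):
    c=dict(np.load(n+"0.npz"))
    for nm,p,z in pts:
        q=(off[0]+(p[0]+.5)/3-.5,off[1]+(p[1]+.5)/3-.5); print(n,nm,(w2l(ray(c,q,z))*1000).round(1))
go("top",(170,100),[("t farL",(374,112),.077),("t farR",(509,104),.077),("t nearR",(515,192),.077),("t nearL",(379,201),.077),("rail near top edge R",(463,102),.082),("rail far R",(463,94),.082),("near R",(476,292),.07)])
go("scene",(130,110),[("farR",(238,510),.077),("nearR",(171,439),.077),("nearL",(306,360),.077),("farL",(375,423),.077),("rail far R",(291,487),.082),("near R",(153,356),.07)])
E
```

```text
top t farL [  95.  -114.8]
top t farR [  94.3 -264.1]
top t nearR [  -3.9 -262.3]
top t nearL [  -4.1 -112.7]
top rail near top edge R [  98.7 -212.7]
top rail far R [ 107.7 -213.5]
top near R [-110.2 -211.7]
scene farR [  96.7 -265.3]
scene nearR [  -1.7 -264.9]
scene nearL [  -2.1 -117.9]
scene farL [  96.1 -118.4]
scene rail far R [ 108.8 -219.9]
scene near R [-101.1 -218.9]
```

The views agree. Overhang is 50.5 mm (top) and 45.6 mm (scene), x centre is 45.4 and 47.3 mm (nominal 48), and the angle is under 0.5°. Both jars are where they started. I'll raise the arm clear, check that the tile stays put, and hand in.

Call:
drive_tool(
  rows=[
    [[0,0,-0.04],0,0],
    [[0,0,-0.03],0,0],
    [[0,0,0],0,0],
    [[0,0,0],0,0],
  ],
)

```text
clock: 12.1
position: [0.5203, 0.0834, 0.2358]
tcp_rot: [0.999, 0.045, 0.013, 0.002]
force: [-0.7, 0.3, -1.1]
grip_width: 0.0
```

```bash
python3 - <<'E'
from st import *
c=env.camera("top"); cv2.imwrite("pics/topz.png",c["img"][:,:,::-1]); st()
a=dict(np.load("top0.npz"))["img"]
def bowl(im):
    h=cv2.HoughCircles(cv2.medianBlur(cv2.cvtColor(im,cv2.COLOR_RGB2GRAY),3)[120:210,350:450],cv2.HOUGH_GRADIENT,1,50,param1=80,param2=15,minRadius=25,maxRadius=35); return h
print(bowl(a),bowl(c["img"]))
E
```

```text
t 12.15 ledge mm [-12.3 107.5] z 235.7 yaw-ledge deg -0.13 F ledge [-0.2  0.6] -0.1 w 0.0001 tilt -0.99967
[[[46.5 44.5 30.8]]] [[[47.5 44.5 29.9]]]
```

View pics/topz.png

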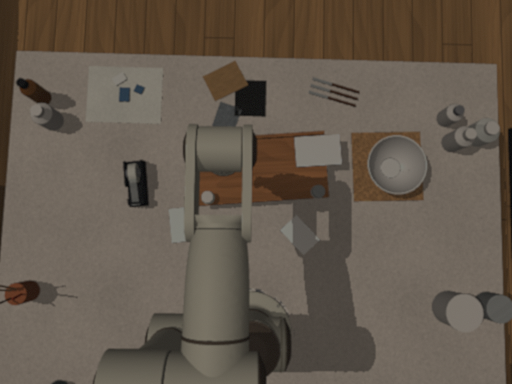

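The tile lies at (318,151), overhanging on the bowl's side. The bowl (398,165), the dispenser (136,183) and the jars (208,198) and (318,191) are where they started, and the arm is clear.

```bash
python3 -c "
from workcell import env
print(env.job_done())"
```

```text
the job is handed in; nothing more can be done
None
```

I pushed the largest white tile back with the shut fingertips until the rail stopped it (about 12 N). I then pushed it along the rail towards the bowl's side (-y) and handed the job in at about 12 s; no verdict is reported.

| Last check | Top view | Scene view | Allowed |
|---|---|---|---|
| Overhang past the ledge's end | 50.5 mm | 45.6 mm | 35 to 65 mm |
| Tile centre, x in the ledge frame | 45.4 mm | 47.3 mm | 42 to 54 mm |
| Angle to the rail | under 0.5° | under 0.5° | 4.6° (0.08 rad) |

- **Disagreement:** the two views differ by about 5 mm in overhang. In absolute position, the scene view placed the ledge's ends about 4.6 mm towards -y, so I measured the overhang against the ledge's own end in each view.
- **Not done:** I did not press the tile against the rail a second time after the slide, because both views already showed it flush.
- **Other objects:** the bowl (within about 1 pixel, or 3 mm), the dispenser and both jars looked unmoved in the last picture. The gripper was about 0.16 m above the ledge, touching nothing.

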